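# Free the pinned carrier and pack the graded cups on it

### The job

Pull up the dock's sprung plunger and turn it so that it stays latched open, then slide the carrier out from under the bridge and set its main plate flat on the grey pad, centred and square, its tongue over one of the pad's short edges. Stand the widest cup in the carrier's round seat and nest all the other cups there are inside it, upright and fully down, each in the next wider one. Finally turn the plunger back so that it snaps home in the empty dock; leave the loupe, the solder tin and the blue screwdriver where they are.

Things in the scene. Friction and masses are not known exactly. Their poses are not given: they have to be found in the camera images.
- dock: Fixed carrier dock: dark steel base 164 x 82 x 6 mm (x -80 to 84), origin at bench level, +x to the plunger end. The carrier lies on the base, its tongue between side guides and under a grey bridge (x 39 to 83 mm, top 26 mm above the bench), so lifts off only after sliding 45+ mm to -x. On the bridge at x = 62 mm a slotted collar (27 x 26 mm, top 40 mm above the bench) holds the plunger.
- knob_grip (a point): Centre of the plunger's round black ribbed knob: diameter 26 mm, 20 mm high, axis upright, this point half-way up (56 mm above the bench when home); moves with it. A white line on its top lies across the dock (along dock y) at turn 0. Free air between the knob and the collar below: 6 mm when home.
- plunger (a joint): Lift of the sprung plunger, m: 0 home, stop 0.016. Spring 5 N at home, 9 N at 12 mm, pushing down. At home a cross pin sits in the collar's slot and the knob cannot turn; lifted over 10 mm it turns freely. Let go when turned over 0.5 rad either way, the cross pin rests on the collar: latched open at about 0.010. Turned back to within 0.15 rad of 0 and let go, it snaps home.
- plunger_knob (a joint): Turn of the knob about its upright axis in rad, 0 as found, positive anticlockwise seen from above, -1.6 to 1.6; light to turn.
- carrier_grip (a point): Centre of the carrier's upright black grip block: 12 mm (x) x 40 mm (y) x 30 mm high, this point 23 mm above the carrier's underside. +x points to the tongue. Carrier: loose aluminium plate, 0.25 kg, balanced near the grip; 92 x 78 x 8 mm (x -82 to +10 mm from here), tongue 36 mm wide out to x = +79 mm, pinned at the start by the plunger through a hole 58 mm in front of this point.
- carrier_seat (a point): Centre of the round seat on the carrier's top face (8 mm above its underside), 44 mm behind the grip (-x). A lip 4 mm high of inner diameter 67 mm rings it; z up, axes as the carrier's.
- carrier_plate (a point): Centre of the underside of the carrier's main plate, 36 mm behind the grip (-x) and 23 mm below it; axes as the carrier's.
- pad_top (a point): Centre of the top face of the thin grey parking pad, fixed on the bench: 100 mm (its x) x 84 mm (its y), 4 mm thick, a little larger than the carrier's main plate; the tongue hangs over beyond one short edge; z up.
- cup_a_mid (a point): Centre, half-way up, of a loose plain aluminium screw cup, open at the top: outside diameter 60 mm, height 24 mm, straight walls 2.5 mm, inside diameter 55 mm, floor 3 mm thick; z points to its mouth. The widest and lowest of the set; always there.
- cup_b_mid (a point): Centre, half-way up, of a loose plain aluminium screw cup, open at the top: outside diameter 49 mm, height 38 mm, straight walls 2.5 mm, inside diameter 44 mm, floor 3 mm thick; z points to its mouth. May be absent. Narrower cups are taller, so that each stands out of the next wider one for the fingers to take its rim from outside.
- cup_c_mid (a point): Centre, half-way up, of a loose plain aluminium screw cup, open at the top: outside diameter 38 mm, height 52 mm, straight walls 2.5 mm, inside diameter 33 mm, floor 3 mm thick; z points to its mouth. May be absent. Narrower cups are taller, so that each stands out of the next wider one for the fingers to take its rim from outside.
- cup_d_mid (a point): Centre, half-way up, of a loose plain aluminium screw cup, open at the top: outside diameter 27 mm, height 66 mm, straight walls 2.5 mm, inside diameter 22 mm, floor 3 mm thick; z points to its mouth. May be absent. Narrower cups are taller, so that each stands out of the next wider one for the fingers to take its rim from outside.
- plier_cup: Bystander, fixed: tall round holder of red pliers, about 75 mm across, over 120 mm high; origin under its centre.
- tweezer_cup: Bystander, fixed: clear beaker of tweezers, about 75 mm across, 147 mm high; origin under its centre.
- loupe: Bystander: black loupe barrel, 34 mm across, 36 mm high; origin under its centre.
- solder_tin: Bystander: flat round tin, 55 mm across, 12 mm high; origin under its centre.
- driver_blue: Bystander: small blue screwdriver lying on the bench, 131 mm long; origin under its centre.

How it is judged:
By the outcome, as a careful person would: the job done as asked, in the order asked, and still so for the second after the job is handed in, with the robot touching nothing.
Of cup_b, cup_c, cup_d only 2 to 3 are there at a start; the rules pass over those that are not, and their reading is None.
At some moment in a run one of cup_a, cup_b, cup_c may be knocked a few centimetres aside while the robot is not near it.
It also fails if it takes over 208 s, if anything falls off the work surface, if the arm or the gripper's body presses on something with over 40 N, if the wrist force passes 120 N, or if a joint passes its speed limit or range.

### The arm

A 6-joint arm with a two-finger parallel gripper is mounted at the origin on a cart in front of the work surface, level with it; the furniture and walls round the work are solid. World frame = base frame: x ahead of the robot, y to its left, z up, the work surface at z = 0. Lengths are in mm, angles in rad, forces in N, time in s.
With the tool pointing down it reaches from about 300 to 875 mm from the base axis. Payload 6.4 kg.
Tool frame: the origin (TCP) lies midway between the tips of the shut fingers; the grasp point (between the pads) lies 19 mm behind it; z points along the fingers, y is the line along which they close (so a half turn about z gives the same grasp; the last joint's range is limited). The gripper opens to 85 mm and grips with 20 to 120 N. Pads are 22 mm wide; open, the fingers measure 114 mm over their backs; the gripper's body (76 mm by 85 mm) begins 54 mm behind the grasp point. The pads swing forward as they close: fully open they stand 13 mm farther back than shut.
Start: joints at [0.95, 0.181, 1.607, -0, 1.354, -0.206], TCP at [231.719, 526.258, 231.288] pointing down, gripper open.
Joint ranges: [-2.99, 2.99], [-0.89, 2.07], [0.3, 2.58], [-1.14, 4.28], [0, 2.63], [-3.12, 3.12]. Speed limits (rad/s): [2.57, 2.57, 3.01, 3.14, 3.14, 3.14].

### API

Orientations are given as a unit quaternion [x, y, z, w].
In Python, from station import ctrl, monitor, imaging gives the robot as it stands. The module is installed in compiled form; this text tells all that it offers. Calls block until the motion is done:
- ctrl.move_to(position, orientation): joint-space move of the TCP to a pose.
- ctrl.move_linear(position, orientation=None, speed=150, max_force=None): straight line of the TCP; orientation=None keeps the orientation; speed is the mean speed in mm/s. With max_force (N) it stops when the force on the tool has changed by that much, and returns True; else False.
- ctrl.move_j(angles): joint-space move.
- ctrl.let_go() and ctrl.grab(f_grip=None): open the fingers fully, or close them until they stop; f_grip is the grip in N (None keeps the last).
- ctrl.pause(seconds).
- ctrl.ik(position, orientation): joint angles nearest the present ones, or None.
- monitor.state(): the state.
- imaging.grab_frame(name): name is "scene" or "top" or "wrist"; returns the picture (420x560x3 uint8, red, green, blue); there is no depth.
- imaging.camera_model(name): a dict with "fx", "fy", "cx", "cy" (pixels), "k1" (the pictures are not rectified: a ray, as slopes to the right and down, at radius r is drawn at 1 + k1 r^2 times it, then the intrinsics apply), "T" (4x4, takes a point from camera to world coordinates); the wrist camera has in their place "tool_from_camera" (4x4, takes a point from camera to tool coordinates, whose origin is the TCP and whose axes are the flange's). Camera axes: x right, y up, looking along -z (the intrinsics and any distortion apply to the point x, -y, -z); pixel columns grow to the right and rows downward; lengths in mm; the calibration is good to about 2 mm. A picture is of the moment at which its call begins: read the wrist's pose just before it. camera_model takes no time and is no camera call.
A pose or a line that the arm cannot do raises ctrl.MotionError and nothing moves.
- ctrl.job_done(): hands the job in; it is judged then, once.
The state is a dict: "clock": time; "qpos": joint angles; "qvel": joint speeds; "joint_torque": joint torques, N m; "eef_pos": TCP position; "eef_rot": TCP orientation; "contact_force": force on the tool from outside, world axes, zero at the start; "wrist_torque": the same for the moment, N m; "grip_width": finger opening in mm; "gripper_force": force on a finger pad.
Only numpy, scipy, OpenCV 4.12 (cv2) and the standard library are available. Lean on these libraries where they do the work, as an engineer would, in place of code of your own. Each camera call takes 0.05 s, during which the arm holds its last target. There are 200 camera calls.

## Working session

There is one attempt and no reset: what is moved stays moved. The work goes in short steps, each a Python script; the robot and the scene stay as the last script left them, time stands still between calls to the robot, and variables do not carry over. Pictures are saved under pics/ and viewed, at most 14 in all, crops included, and the job is handed in when it is done.

```bash
mkdir -p pics; ls; python3 - <<'E'
from station import ctrl, monitor, imaging
import cv2, numpy as np
for n in ("scene","top"):
    f=imaging.grab_frame(n); cv2.imwrite(f"pics/{n}0.png",cv2.resize(f[:,:,::-1],(800,600),interpolation=cv2.INTER_CUBIC))
    np.save(f"pics/{n}0.npy",f)
for n in ("scene","top","wrist"): print(n,imaging.camera_model(n))
s=monitor.state(); print(s["clock"],s["eef_pos"],s["eef_rot"],s["grip_width"])
E
```

```text
pics
scene {'fx': 447.40126914126733, 'fy': 447.40126914126733, 'cx': 284.35656274787965, 'cy': 217.30715407107408, 'k1': -0.05195721677739016, 'T': array([[ 4.74673345e-01,  6.16887123e-01, -6.27802113e-01,
        -8.56862443e+00],
       [-8.80064872e-01,  3.43250315e-01, -3.28123516e-01,
        -2.03095236e+01],
       [ 1.30781009e-02,  7.08258073e-01,  7.05832463e-01,
         6.67481417e+02],
       [ 0.00000000e+00,  0.00000000e+00,  0.00000000e+00,
         1.00000000e+00]])}
top {'fx': 503.6733869876323, 'fy': 503.6733869876323, 'cx': 280.07065730225315, 'cy': 204.56999089960067, 'k1': -0.034265272515389605, 'T': array([[-1.30349968e-02,  9.89289503e-01, -1.45383518e-01,
         3.86476398e+02],
       [-9.99588528e-01, -9.17691680e-03,  2.71764357e-02,
         2.52415019e+02],
       [ 2.55511901e-02,  1.45677942e-01,  9.89002060e-01,
         1.00338332e+03],
       [ 0.00000000e+00,  0.00000000e+00,  0.00000000e+00,
         1.00000000e+00]])}
wrist {'fx': 333.69438569392946, 'fy': 333.69438569392946, 'cx': 283.39071778797967, 'cy': 206.10239056445076, 'k1': -0.04491553437860216, 'tool_from_camera': array([[-6.04760815e-04,  9.62548657e-01,  2.71108313e-01,
         6.90246183e+01],
       [ 9.99999804e-01,  6.26869233e-04,  5.04801367e-06,
        -2.91141114e-02],
       [-1.65090501e-04,  2.71108263e-01, -9.62548847e-01,
        -1.42598604e+02],
       [ 0.00000000e+00,  0.00000000e+00,  0.00000000e+00,
         1.00000000e+00]])}
0.1 [231.40404402 525.82304726 230.44075899] [ 2.05929275e-01  9.78566537e-01 -7.41363455e-04 -3.42414468e-04] 85.43436611288479
```

View pics/top0.png

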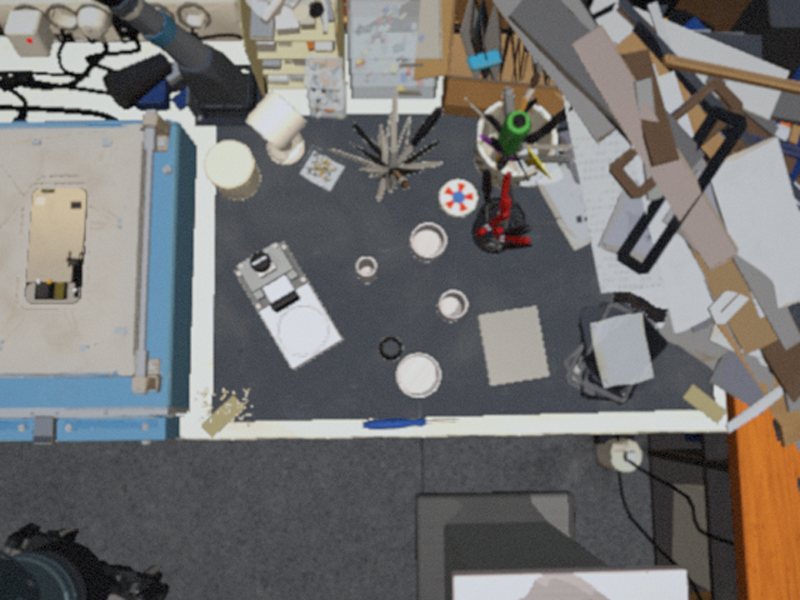

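View pics/scene0.png

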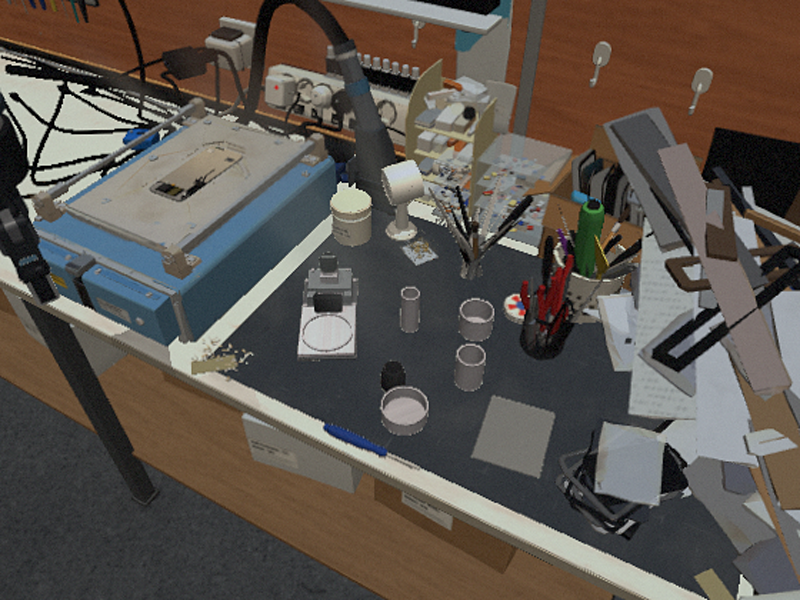

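The top view shows the dock with its knob at (261,262) and seat at about (304,330). The cups are a (418,375), b (428,240), c (452,305) and d (366,267), so all four are there. The pad is at (514,345), the loupe at (391,348), the tin at (459,197) and the driver at (395,423). The scene view agrees.

```bash
cat > h.py <<'E'
from station import ctrl, monitor, imaging
import cv2, numpy as np
from scipy.spatial.transform import Rotation as R
DIA=dict(a=60,b=49,c=38,d=27); HT=dict(a=24,b=38,c=52,d=66)
def quat(a):  # tool down, tool x at angle a; fingers close along a-90deg
    return R.from_matrix(np.array([[np.cos(a),np.sin(a),0],[np.sin(a),-np.cos(a),0],[0,0,-1]])).as_quat()
def yaw():
    m=R.from_quat(monitor.state()["eef_rot"]).as_matrix(); return np.arctan2(m[1,0],m[0,0])
def frame(n):
    c=dict(imaging.camera_model(n))
    if n=="wrist":
        s=monitor.state(); T=np.eye(4); T[:3,:3]=R.from_quat(s["eef_rot"]).as_matrix(); T[:3,3]=s["eef_pos"]
        c["T"]=T@c["tool_from_camera"]
    return imaging.grab_frame(n),c
def proj(P,c):
    p=(np.asarray(P,float)-c["T"][:3,3])@c["T"][:3,:3]
    x,y=p[...,0]/-p[...,2],-p[...,1]/-p[...,2]; k=1+c["k1"]*(x*x+y*y)
    return np.stack([c["fx"]*x*k+c["cx"],c["fy"]*y*k+c["cy"]],-1)
def unproj(uv,c,z):
    K=np.array([[c["fx"],0,c["cx"]],[0,c["fy"],c["cy"]],[0,0,1]])
    q=cv2.undistortPoints(np.array([[uv]],float),K,np.array([c["k1"],0,0,0,0]))[0,0]
    d=c["T"][:3,:3]@np.array([q[0],-q[1],-1]); o=c["T"][:3,3]
    return o+d*(z-o[2])/d[2]
# metric picture of plane z; row = -x (up = +x), col = -y (left = +y)
def ortho(f,c,ctr,size,z,res=.5):
    n=int(size/res); i=(np.arange(n)-n/2+.5)*res
    X,Y=np.meshgrid(ctr[0]-i,ctr[1]-i,indexing="ij")
    uv=proj(np.stack([X,Y,np.full_like(X,z)],-1),c).astype(np.float32)
    return cv2.remap(f,uv[...,0],uv[...,1],cv2.INTER_CUBIC)
def px2w(u,v,ctr,size,res=.5):
    n=int(size/res); return np.array([ctr[0]-(v-n/2+.5)*res, ctr[1]-(u-n/2+.5)*res])
def circle(f,c,ctr,z,dia,win=None,res=.5,tol=1.5):
    """centre of circle of known diameter: vote of radial edges"""
    size=win or dia+50; o=ortho(f,c,ctr,size,z,res)
    g=cv2.GaussianBlur(cv2.cvtColor(o,cv2.COLOR_RGB2GRAY),(0,0),1.5)
    h=cv2.HoughCircles(g,cv2.HOUGH_GRADIENT_ALT if 0 else cv2.HOUGH_GRADIENT,1,6/res,param1=60,param2=8,
       minRadius=int((dia/2-tol)/res),maxRadius=int((dia/2+tol)/res+1))
    return [] if h is None else [(*px2w(u,v,ctr,size,res),2*r*res) for u,v,r in h[0][:3]]
E
python3 - <<'E'
from h import *
np.set_printoptions(precision=1,suppress=True)
px=dict(a=(418,375,24,60),b=(428,240,38,49),c=(452,305,52,38),d=(366,267,66,27),knob=(261,262,66,26),seat=(304,330,18,67),pad=(514,345,4,0),loupe=(391,348,36,34),tin=(459,197,12,55),drv=(395,423,5,0),plier=(497,220,100,0),twz=(395,160,100,0))
c=imaging.camera_model("top"); f=np.load("pics/top0.npy")
for k,(u,v,z,d) in px.items():
    p=unproj((u*.7-.15,v*.7-.15),c,z); print(k,p, circle(f,c,p,z,d)[:2] if d else "")
E
```

```text
a [417.2 203.   24. ] [(np.float64(418.1909526336944), np.float64(202.5091931037502), np.float32(62.3)), (np.float64(420.6909526336944), np.float64(210.0091931037502), np.float32(60.1))]
b [600.8 186.9  38. ] [(np.float64(600.8313560492352), np.float64(186.41526982426103), np.float32(51.3)), (np.float64(592.3313560492352), np.float64(188.91526982426103), np.float32(46.7))]
c [508.7 157.4  52. ] [(np.float64(510.74962503091393), np.float64(155.91063215869775), np.float32(40.0)), (np.float64(502.74962503091393), np.float64(163.41063215869775), np.float32(36.9))]
d [558.7 271.6  66. ] [(np.float64(560.7250582775514), np.float64(271.11431469196896), np.float32(28.2)), (np.float64(556.7250582775514), np.float64(275.61431469196896), np.float32(29.3))]
knob [566.6 410.2  66. ] [(np.float64(567.6333386833566), np.float64(411.16878833561066), np.float32(27.1)), (np.float64(578.1333386833566), np.float64(421.16878833561066), np.float32(29.4))]
seat [480.6 358.   18. ] [(np.float64(481.053101300559), np.float64(368.04519114213264), np.float32(67.0)), (np.float64(482.553101300559), np.float64(352.54519114213264), np.float32(65.9))]
pad [457.8  67.1   4. ] 
loupe [453.4 239.3  36. ] [(np.float64(450.8516121552493), np.float64(237.8394272074473), np.float32(37.4)), (np.float64(456.3516121552493), np.float64(240.8394272074473), np.float32(36.3))]
tin [668.9 139.7  12. ] [(np.float64(667.4332423919216), np.float64(141.21973173917536), np.float32(57.0)), (np.float64(697.9332423919216), np.float64(131.21973173917536), np.float32(55.0))]
drv [352.9 234.6   5. ] 
plier [612.9 101.2 100. ] 
twz [694.2 232.3 100. ]
```

```bash
python3 - <<'E'
from h import *
np.set_printoptions(precision=1,suppress=True)
D=np.array([520,385]); P=np.array([450,90])
ctrl.move_to([500,375,230],quat(np.pi+.4))
f,c=frame("wrist"); np.save("pics/wd.npy",f); np.save("pics/wd_c.npy",c,allow_pickle=True)
o1=ortho(f,c,D,240,66,.6)
o2=ortho(f,c,D,240,18,.6)
print("knob",circle(f,c,(567.6,411),66,26)[:2],"seat",circle(f,c,(481,358),18,67)[:2])
ctrl.move_to([450,90,260],quat(np.pi+.0))
f,c=frame("wrist"); np.save("pics/wp.npy",f); np.save("pics/wp_c.npy",c,allow_pickle=True)
o3=ortho(f,c,P,400,4,1.)
for k,p in dict(a=(418,202.5),b=(601,186.5),c=(510,156)).items(): print(k,circle(f,c,p,HT[k],DIA[k])[:2])
print(monitor.state()["clock"],monitor.state()["eef_pos"])
cv2.imwrite("pics/d1.png",np.hstack([o1,o2])[:,:,::-1]); cv2.imwrite("pics/p1.png",cv2.resize(o3,(600,600))[:,:,::-1])
E
```

```text
knob [(np.float32(565.6), np.float32(410.0), np.float32(29.4)), (np.float32(552.6), np.float32(389.5), np.float32(29.4))] seat [(np.float32(480.0), np.float32(360.5), np.float32(64.9)), (np.float32(475.0), np.float32(364.5), np.float32(70.4))]
a [(np.float32(416.5), np.float32(202.5), np.float32(59.0)), (np.float32(417.5), np.float32(193.5), np.float32(60.0))]
b [(np.float32(600.5), np.float32(186.5), np.float32(49.0)), (np.float32(578.5), np.float32(176.0), np.float32(46.9))]
c [(np.float32(509.0), np.float32(156.0), np.float32(37.9)), (np.float32(536.0), np.float32(184.5), np.float32(40.2))]
2.5083 [450.3  91.  260.1]
```

View pics/d1.png

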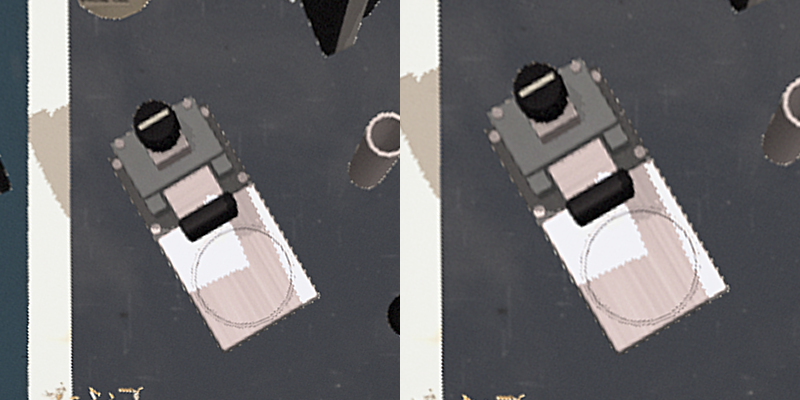

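View pics/p1.png

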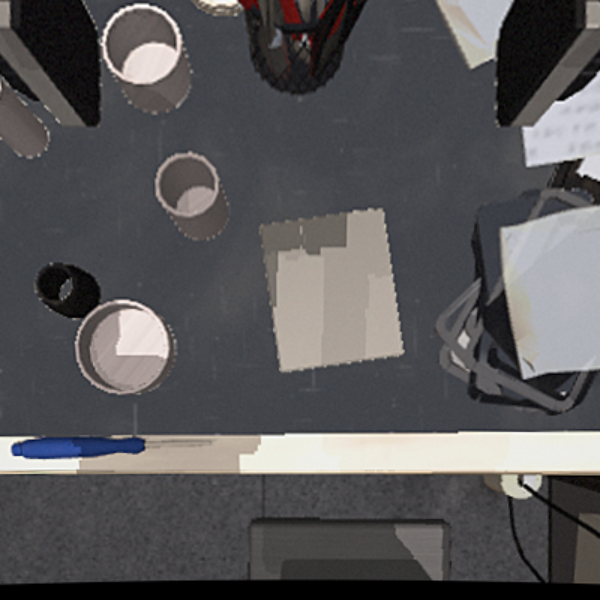

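Both rectified views are clear. In d1 (0.6 mm/px) the knob is at (157,124), the seat at (641,267) and the dock yaw is about 30°. In p1 (1.5 px/mm) the pad corners are (261,226), (383,208), (403,354) and (281,371), and the cable clutter reaches left to about (437,345). Next I refine the pad, check the clutter height, and lift the plunger.

```bash
python3 - <<'E'
from h import *
np.set_printoptions(precision=2,suppress=True)
f=np.load("pics/wp.npy"); c=np.load("pics/wp_c.npy",allow_pickle=True).item()
o=ortho(f,c,(457,69),150,4,.5); g=cv2.cvtColor(o,cv2.COLOR_RGB2GRAY)
m=cv2.morphologyEx((g>85).astype(np.uint8),cv2.MORPH_OPEN,np.ones((9,9)))
cs=max(cv2.findContours(m,0,1)[0],key=cv2.contourArea); r=cv2.minAreaRect(cs)
print("pad",px2w(*r[0],(457,69),150),np.array(r[1])*.5,r[2])
t=imaging.camera_model("top"); s=imaging.camera_model("scene")
for z in (0,30,60,90): print(z,unproj((568*.7,375*.7),t,z),unproj((558*.7,458*.7),s,z))
f=np.load("pics/top0.npy"); o=ortho(f,t,(457,69),150,4,.5); m=cv2.morphologyEx((cv2.cvtColor(o,cv2.COLOR_RGB2GRAY)>85).astype(np.uint8),cv2.MORPH_OPEN,np.ones((9,9)))
cs=max(cv2.findContours(m,0,1)[0],key=cv2.contourArea); r=cv2.minAreaRect(cs)
print("pad top",px2w(*r[0],(457,69),150),np.array(r[1])*.5,r[2])
K=[566.8,411.1]; a=.528+np.pi
def st(n): s=monitor.state(); print(n,round(s["clock"],1),s["eef_pos"],s["contact_force"],s["grip_width"],s["gripper_force"])
ctrl.move_to([*K,110],quat(a)); st("above")
print(ctrl.move_linear([*K,43],quat(a),80,max_force=15)); st("down")
ctrl.grab(20); ctrl.pause(.2); st("grip")
E
```

```text
pad [456.69  68.9 ] [101.16  84.8 ] 81.57302856445312
0 [414.86  -8.42   0.  ] [451.67   9.11   0.  ]
30 [414.01  -0.62  30.  ] [430.98   7.79  30.  ]
60 [413.17   7.17  60.  ] [410.3    6.46  60.  ]
90 [412.32  14.97  90.  ] [389.61   5.14  90.  ]
pad top [457.9   68.79] [105.35  90.55] 81.6823501586914
above 3.9 [567.58 410.44 110.98] [-0.44  0.26 -0.08] 85.51092143727196 0.0
False
down 4.9 [567.27 411.41  43.64] [ 1.08  0.57 -0.73] 85.5077352019967 0.0
grip 5.7 [566.8  411.46  43.35] [-1.95  1.86  3.64] 25.356244328860715 21.247253715991974
```

```bash
cat >> h.py <<'E'
np.set_printoptions(precision=2,suppress=True)
def st(n): s=monitor.state(); print(n,round(s["clock"],1),s["eef_pos"],"F",s["contact_force"],"w",round(s["grip_width"],1),round(s["gripper_force"],1))
E
python3 - <<'E'
from h import *
K=[566.8,411.1]; a=.528+np.pi
ctrl.grab(60); st("g")
ctrl.move_linear([*K,56.3],quat(a),40); st("up")
ctrl.move_linear([*K,56.3],quat(a+.45),40); ctrl.move_linear([*K,56.3],quat(a+.85),40); st("turned")
ctrl.move_linear([*K,53.0],quat(a+.85),30); st("low")
ctrl.let_go(); ctrl.move_linear([*K,115],None,150); st("off")
ctrl.move_to([510,378,200],quat(np.pi+.4))
f,c=frame("wrist"); np.save("pics/wd2.npy",f); np.save("pics/wd2_c.npy",c,allow_pickle=True)
cv2.imwrite("pics/d2.png",np.hstack([ortho(f,c,(520,385),200,76,.5),ortho(f,c,(520,385),200,18,.5)])[:,:,::-1])
E
```

```text
g 5.9 [566.87 411.43  43.49] F [-1.83  2.02  4.65] w 24.1 58.8
up 6.4 [566.38 411.1   54.85] F [ 2.02  4.4  -7.91] w 23.7 59.3
turned 7.5 [567.79 410.33  55.06] F [ 5.73  3.21 -9.64] w 23.8 59.3
low 7.8 [567.91 410.57  53.34] F [ 4.09 -0.23 -1.64] w 24.1 60.5
off 9.0 [566.66 411.   114.89] F [ 0.61 -0.22  0.24] w 85.3 0.0
```

View pics/d2.png

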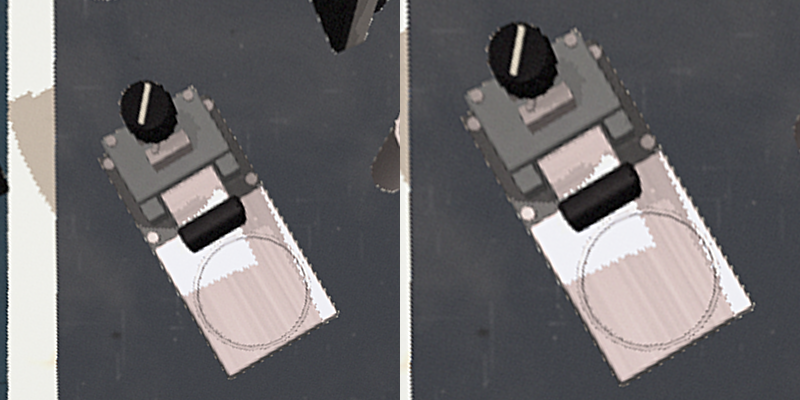

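The knob is latched: its line is now turned and lies about along x, at (148,110) in the left half. The carrier has not moved, with the seat at (650,281) in the right half. Next: grip, slide, lift.

```bash
python3 - <<'E'
from h import *
a=.528+np.pi; u=np.array([np.cos(.528),np.sin(.528)]); G=np.array([516.7,381.9])
ctrl.move_to([*G,120],quat(a))
print(ctrl.move_linear([*G,19.5],quat(a),100,max_force=15)); st("down")
ctrl.grab(25); ctrl.pause(.1); st("g25"); ctrl.grab(70); st("g70")
print(ctrl.move_linear([*(G-60*u),19.5],quat(a),60,max_force=35)); st("slid")
E
```

```text
False
down 11.5 [517.38 382.26  20.39] F [0.33 0.02 0.28] w 85.5 0.0
g25 12.1 [516.98 382.08  20.  ] F [-0.88 -0.65  3.75] w 39.4 26.6
g70 12.3 [517.23 382.2   20.24] F [-0.34 -0.16  5.67] w 38.6 71.4
False
slid 13.5 [464.7  351.58  20.23] F [1.28 0.32 7.27] w 38.1 71.3
```

```bash
python3 - <<'E'
from h import *
p=monitor.state()["eef_pos"]; 
ctrl.move_linear([p[0],p[1],150],None,120); st("lift")
th=np.radians(8.4); u=np.array([np.cos(th),np.sin(th)]); G=np.array([456.7,68.9])+36*u
ctrl.move_to([*G,150],quat(th+np.pi)); ctrl.pause(.3); st("over")
f,c=frame("wrist"); tp=monitor.state()["eef_pos"]; np.save("pics/wc.npy",f); np.save("pics/wc_c.npy",c,allow_pickle=True)
S=tp[:2]-44*u; z=tp[2]-.5
print("exp seat",S,circle(f,c,S,z,67,100),circle(f,c,S,z,71,100))
o=ortho(f,c,S,130,z-4,.25); cv2.imwrite("pics/c1.png",cv2.resize(o,(520,520))[:,:,::-1])
np.save("pics/wc_S.npy",[*S,z])
E
```

```text
lift 14.7 [464.01 351.22 148.91] F [ 0.08  0.78 -2.5 ] w 39.1 70.4
over 16.1 [492.31  75.03 149.97] F [-0.02 -0.89 -1.66] w 38.1 70.5
exp seat [448.75  68.44] [(np.float64(449.7495940357681), np.float64(68.444038334695), np.float32(67.0))] [(np.float64(452.7495940357681), np.float64(70.944038334695), np.float32(70.0)), (np.float64(448.7495940357681), np.float64(66.444038334695), np.float32(71.1)), (np.float64(444.7495940357681), np.float64(71.444038334695), np.float32(74.4))]
```

View pics/c1.png

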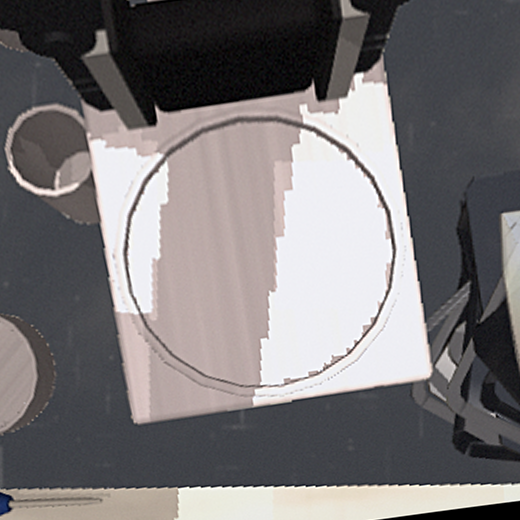

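The carrier hangs level. Its seat circle is centred near (261,252), which is 1-2 mm ahead of nominal, and its rear corners are at (135,423) and (431,376). I'll hover just above the pad and compare the plate's margins with the pad edges directly.

```bash
python3 - <<'E'
from h import *
th=np.radians(8.4); u=np.array([np.cos(th),np.sin(th)]); G=np.array([456.7,68.9])+34.5*u
ctrl.move_linear([*G,60],quat(th+np.pi),120)
ctrl.move_linear([*G,21.5],quat(th+np.pi),60,max_force=15); ctrl.pause(.3); st("hover")
f,c=frame("wrist"); tp=monitor.state()["eef_pos"]; np.save("pics/wh.npy",f); np.save("pics/wh_c.npy",c,allow_pickle=True)
print("yaw",np.degrees(yaw()))
o=ortho(f,c,(440,68.9),150,4,.25); cv2.imwrite("pics/c2.png",o[:,:,::-1])
E
```

```text
hover 18.1 [491.09  73.92  21.82] F [ 0.25 -0.14 -1.81] w 38.4 70.4
yaw -171.59820196015772
```

View pics/c2.png

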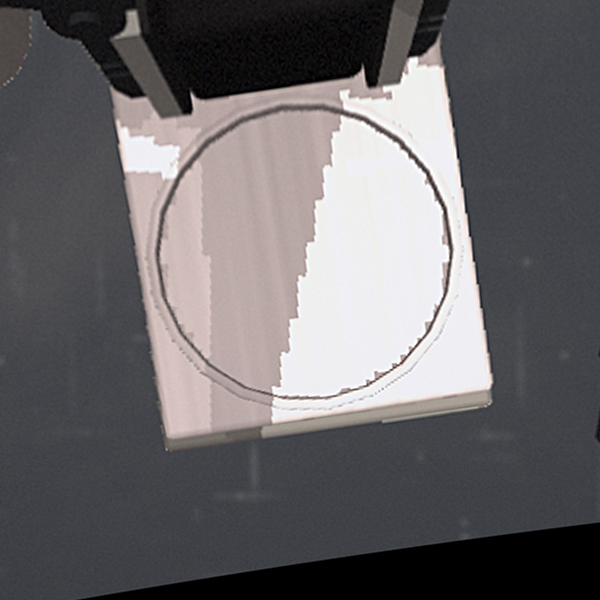

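The plate's rear edge runs (163,437)–(490,388) and the pad's rear edge (168,449)–(490,404). Corrected for perspective, the margins are about 4.6 mm at the rear and 2.2/2.5 mm at the sides, with a yaw difference of about 0.5°. A small correction, then set it down.

```bash
python3 - <<'E'
from h import *
u0=np.array([np.cos(.1466),np.sin(.1466)]); th=np.radians(8.0); u=np.array([np.cos(th),np.sin(th)])
G=np.array([456.7,68.9])-.65*u0+34.5*u; q=quat(th+np.pi)
ctrl.move_linear([*G,21.5],q,30)
print(ctrl.move_linear([*G,17.0],q,20,max_force=10)); st("set")
ctrl.let_go(); ctrl.pause(.2); st("open"); ctrl.move_linear([*G,120],q,150)
ctrl.move_to([445,66,190],q); ctrl.pause(.3)
f,c=frame("wrist"); np.save("pics/wq.npy",f); np.save("pics/wq_c.npy",c,allow_pickle=True)
C=G-36*u; print(C)
cv2.imwrite("pics/c3.png",ortho(f,c,C+5,140,12,.25)[:,:,::-1]); st("")
for k,p in dict(a=(417,202.5),c=(509,156)).items(): print(k,circle(f,c,p,HT[k],DIA[k])[:2])
S=C-8*u; print("seat exp",S,circle(f,c,S,14,67,90))
E
```

```text
True
set 18.7 [490.66  73.58  18.2 ] F [-1.16 -0.28  5.55] w 38.6 71.1
open 19.4 [489.74  73.65  17.43] F [ 0.65 -1.23 -0.  ] w 85.3 0.0
[454.57  68.6 ]
 21.0 [444.67  66.07 188.94] F [-0.03 -0.18 -0.59] w 85.2 0.0
a [(np.float32(416.5), np.float32(203.0), np.float32(59.9)), (np.float32(417.0), np.float32(197.0), np.float32(63.4))]
c [(np.float32(510.0), np.float32(156.0), np.float32(36.6)), (np.float32(534.5), np.float32(191.5), np.float32(41.4))]
seat exp [446.65  67.48] [(np.float64(447.14942560346947), np.float64(67.48290649608218), np.float32(67.1)), (np.float64(453.14942560346947), np.float64(66.98290649608218), np.float32(70.4)), (np.float64(450.64942560346947), np.float64(73.48290649608218), np.float32(70.4))]
```

View pics/c3.png

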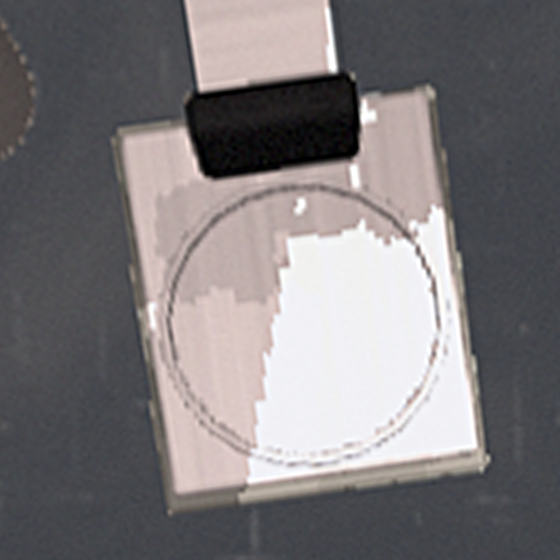

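The plate is square on the pad with margins visible all round, about 4 mm front, 3.5 mm rear and equal at the sides. Now cup a.

```bash
cat >> h.py <<'E'
TH=np.radians(8.0); Q=quat(TH+np.pi); SEAT=np.array([448.3,67.7])
BASE=dict(a=12,b=15,c=18,d=21); GO=dict(a=8,b=23,c=37,d=51)
def look(k,p,h=190):
    """centre of a rim, seen with tool at pad yaw from above/behind"""
    z=max(h,HT[k]+120); ctrl.move_to([p[0]-10,p[1],z],Q); ctrl.pause(.3)
    f,c=frame("wrist"); r=circle(f,c,p,HT[k],DIA[k],DIA[k]+60); print(k,np.array(r)); return f,c,r
def pick(k,p,force=30):
    ctrl.move_to([*p,HT[k]+70],Q)
    if ctrl.move_linear([*p,GO[k]],Q,100,max_force=12): st("HIT"); return False
    ctrl.grab(20); ctrl.grab(force); st("grip "+k)
    ctrl.move_linear([*p,GO[k]+130],Q,150); st("up"); return True
def place(k,p,dz=6):
    z=BASE[k]+GO[k]
    ctrl.move_to([*p,z+60],Q); ctrl.move_linear([*p,z+dz+12],Q,120)
    hit=ctrl.move_linear([*p,z-2],Q,25,max_force=6); st("down %s exp z %.1f hit %s"%(k,z,hit))
E
python3 - <<'E'
from h import *
if pick("a",(416.6,202.8)): place("a",SEAT)
E
```

```text
grip a 23.4 [417.22 202.93   9.1 ] F [-2.55 -1.21  7.84] w 59.1 30.3
up 24.4 [415.82 202.63 137.06] F [-0.32  0.76 -0.38] w 58.7 32.4
down a exp z 20.0 hit True 26.2 [448.16  67.64  21.17] F [-0.35 -0.31  4.21] w 58.8 32.9
```

```bash
python3 - <<'E'
from h import *
ctrl.let_go(); ctrl.move_linear([*SEAT,130],Q,150)
ctrl.move_to([SEAT[0]-10,SEAT[1],190],Q); ctrl.pause(.3); f,c=frame("wrist")
print("a on seat",np.array(circle(f,c,SEAT,36,60,90)),np.array(circle(f,c,SEAT,36,55,90)),"lip",np.array(circle(f,c,SEAT,16,67,95)))
o=ortho(f,c,SEAT,100,36,.25)
f,c,r=look("b",(600.5,186.5)); o2=ortho(f,c,(600.5,186.5),100,38,.25); print(monitor.state()["clock"])
print("d",np.array(circle(f,c,(560,271),66,27)))
cv2.imwrite("pics/e1.png",np.hstack([o,o2])[:,:,::-1])
E
```

```text
a on seat [[444.8  68.2  60.1]
 [438.8  65.2  59. ]
 [449.3  72.7  61.2]] [[446.3  66.7  57.3]
 [438.8  68.2  58.4]
 [446.3  72.7  56.2]] lip [[446.8  67.2  70.4]
 [455.3  71.2  70.4]
 [445.3  60.7  68.2]]
b [[601.  185.5  46.6]
 [594.5 187.   49. ]
 [601.  191.5  52.4]]
29.275
d [[560.  271.5  25.7]
 [553.5 256.   24.6]]
```

View pics/e1.png

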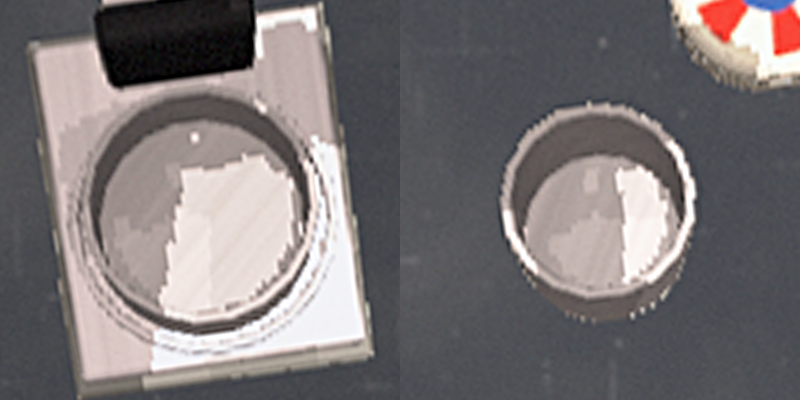

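Cup a stands inside the lip, with its rim centred near (201,212) in the left half. Cup b is undisturbed at (599,200) in the right half, and the tin is close to it. I'll measure rims from directly under the camera with a two-edge circle fit to avoid scale bias.

```bash
cat >> h.py <<'E'
def ring(f,c,p,z,dia,rng=8,t=2.5,res=.25):
    """centre whose outer and inner rim circles collect most radial gradient"""
    size=dia+2*rng+12; o=cv2.GaussianBlur(cv2.cvtColor(ortho(f,c,p,size,z,res),cv2.COLOR_RGB2GRAY),(0,0),2).astype(np.float32)
    gx,gy=cv2.Sobel(o,cv2.CV_32F,1,0),cv2.Sobel(o,cv2.CV_32F,0,1)
    w=np.linspace(0,2*np.pi,120,endpoint=False); cs,sn=np.cos(w),np.sin(w); m=o.shape[0]/2-.5; best=[]
    for dv in np.arange(-rng,rng+.1,.5)/res:
        for du in np.arange(-rng,rng+.1,.5)/res:
            s=0
            for r in (dia/2,dia/2-t):
                x=(m+du+r/res*cs).round().astype(int); y=(m+dv+r/res*sn).round().astype(int)
                s+=np.minimum(np.abs(gx[y,x]*cs+gy[y,x]*sn),60).mean()
            best.append((s,du,dv))
    best.sort(reverse=True); b=np.array(best[:5]).mean(0)
    return np.array([p[0]-b[2]*res,p[1]-b[1]*res]),b[0]
def look2(k,p,z=None,h=None):
    z=HT[k] if z is None else z; y=np.array([np.cos(TH),np.sin(TH)])
    ctrl.move_to([*(np.array(p)+69*y),max(130,z+60)],Q); ctrl.pause(.3)
    f,c=frame("wrist"); r=ring(f,c,p,z,DIA[k]); print("look",k,*r); return f,c,r[0]
E
python3 - <<'E'
from h import *
f,c,pb=look2("b",(600.5,186)); np.save("pics/b.npy",pb); o=ortho(f,c,pb,100,38,.25)
f,c,pa=look2("a",(446.5,67.7),36); np.save("pics/a.npy",pa); o2=ortho(f,c,pa,100,36,.25); st("")
for o_,d in ((o,49),(o2,60)): cv2.circle(o_,(200,200),d*2,(255,0,0),1)
cv2.imwrite("pics/e2.png",np.hstack([o,o2])[:,:,::-1])
E
```

```text
look b [600.5 187. ] 117.09041083578798
look a [447.5  67.8] 95.98851056049674
 31.3 [515.27  77.67 129.85] F [-0.41  0.18 -0.43] w 85.6 0.0
```

View pics/e2.png

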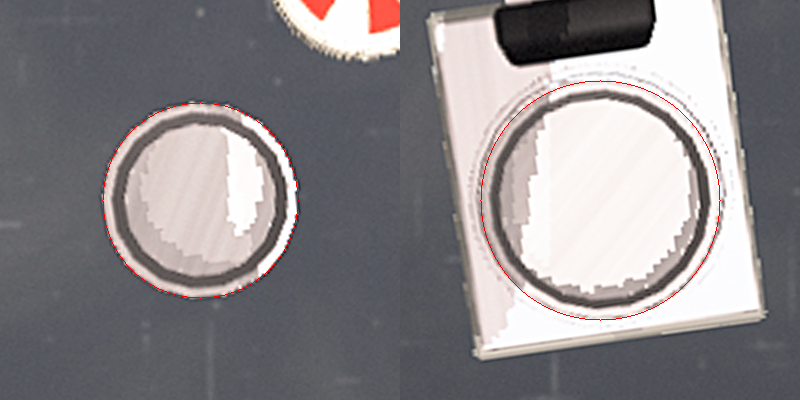

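The b fit is exact. On a, the inner ring spans x 491–712 and y 90–306, so its centre is about (448.0, 67.4). I'll pick b with a rotated yaw to stay clear of the pliers holder.

```bash
python3 - <<'E'
import re
s=open("h.py").read()
s=s.replace('def pick(k,p,force=30):','def pick(k,p,force=30,Q=Q):'); open("h.py","w").write(s)
E
python3 - <<'E'
from h import *
if pick("b",(600.5,187.),Q=quat(2.705)):
    place("b",(448,67.4))
E
```

```text
grip b 33.7 [601.02 187.09  23.92] F [-1.1  -0.39  6.68] w 47.2 29.9
up 34.7 [599.62 186.87 151.65] F [ 0.17  0.46 -0.27] w 47.1 30.9
down b exp z 38.0 hit True 36.7 [447.81  67.37  38.89] F [-0.73  0.    4.89] w 47.0 31.4
```

```bash
python3 - <<'E'
from h import *
ctrl.let_go(); ctrl.move_linear([448,67.4,150],Q,150)
f,c,pb=look2("b",(448,67.4),53); o=ortho(f,c,pb,100,53,.25)
f,c,pc=look2("c",(509.5,156)); o2=ortho(f,c,pc,100,52,.25); st("")
for o_,d in ((o,49),(o2,38)): cv2.circle(o_,(200,200),d*2,(255,0,0),1)
cv2.imwrite("pics/e3.png",np.hstack([o,o2])[:,:,::-1])
E
```

```text
look b [447.   67.3] 114.03242342595829
look c [509.4 156.3] 117.36633400201899
 39.6 [577.72 164.82 130.21] F [1.15 0.11 0.18] w 85.6 0.0
```

View pics/e3.png

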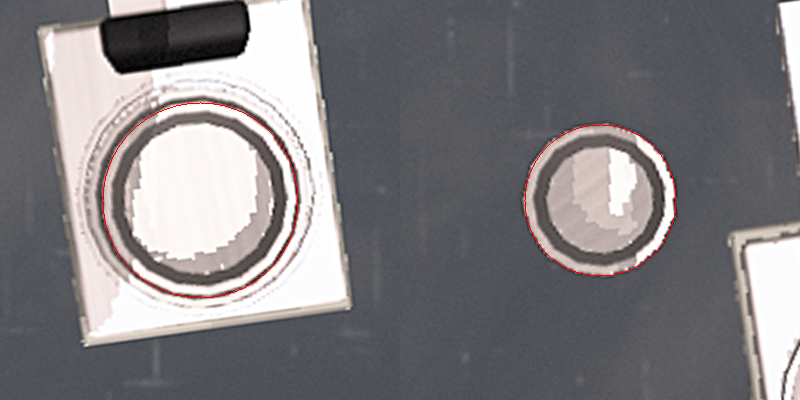

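b is nested upright, with its ring centred at about (199,198), so (447.3, 67.4). c is where it was. Next c, then look at d.

```bash
python3 - <<'E'
from h import *
if pick("c",(509.4,156.3)):
    place("c",(447.3,67.4)); s=monitor.state()["eef_pos"]
    if s[2]<57:
        ctrl.let_go(); ctrl.move_linear([447.3,67.4,170],Q,150)
        f,c,pc=look2("c",(447.3,67.4),70); o=ortho(f,c,pc,100,70,.25)
        f,c,pd=look2("d",(560,271.3)); o2=ortho(f,c,pd,100,66,.25); st("")
        for o_,d in ((o,38),(o2,27)): cv2.circle(o_,(200,200),d*2,(255,0,0),1)
        cv2.imwrite("pics/e4.png",np.hstack([o,o2])[:,:,::-1])
E
```

```text
grip c 41.7 [509.76 156.31  37.67] F [-0.69  0.01  6.57] w 37.6 29.4
up 42.8 [508.57 156.23 165.84] F [ 0.13 -0.06 -1.31] w 37.0 30.1
down c exp z 55.0 hit True 44.4 [448.7   67.28  57.07] F [0.51 0.68 3.86] w 37.4 30.6
```

```bash
python3 - <<'E'
from h import *
ctrl.pause(.3); st("now")
print(ctrl.move_linear([447.3,67.4,53],Q,20,max_force=8)); st("again"); ctrl.pause(.2); st("")
E
```

```text
now 44.7 [448.36  67.29  57.13] F [1.38 0.51 4.18] w 37.4 30.6
True
again 45.0 [450.42  67.21  56.39] F [ 0.44 -0.5   6.26] w 37.6 30.6
 45.1 [450.28  67.21  56.42] F [-0.07  0.72  4.93] w 37.5 30.6
```

```bash
python3 - <<'E'
from h import *
ctrl.move_linear([447.3,67.4,62],Q,30); ctrl.pause(.2); st("raised")
for dx in (0,1.2):
    hit=ctrl.move_linear([447.3+dx,67.4,53],Q,20,max_force=6); ctrl.pause(.3); st(f"dx {dx} {hit}")
    if monitor.state()["eef_pos"][2]<56: break
    ctrl.move_linear([447.3+dx,67.4,62],Q,30)
E
```

```text
raised 45.7 [447.    67.42  61.79] F [ 0.23  0.06 -0.11] w 37.2 30.2
dx 0 True 46.4 [448.18  67.34  56.71] F [0.61 0.35 5.68] w 37.1 30.6
dx 1.2 True 47.4 [448.29  67.39  56.75] F [-0.25 -0.26  4.38] w 37.1 30.6
```

```bash
python3 - <<'E'
from h import *
p=monitor.state()["eef_pos"]
ctrl.let_go(); ctrl.move_linear([448,67.4,170],Q,150)
f,c,pc=look2("c",(447.3,67.4),70); o=ortho(f,c,pc,100,70,.25)
f,c,pd=look2("d",(560,271.3)); o2=ortho(f,c,pd,100,66,.25); st("")
for o_,d in ((o,38),(o2,27)): cv2.circle(o_,(200,200),d*2,(255,0,0),1)
cv2.imwrite("pics/e5.png",np.hstack([o,o2])[:,:,::-1])
E
```

```text
look c [454.9  68.6] 103.50300480477704
look d [559.5 271.8] 114.7357167502837
 51.1 [628.54 279.97 130.39] F [ 0.72 -0.02  0.17] w 85.4 0.0
```

View pics/e5.png

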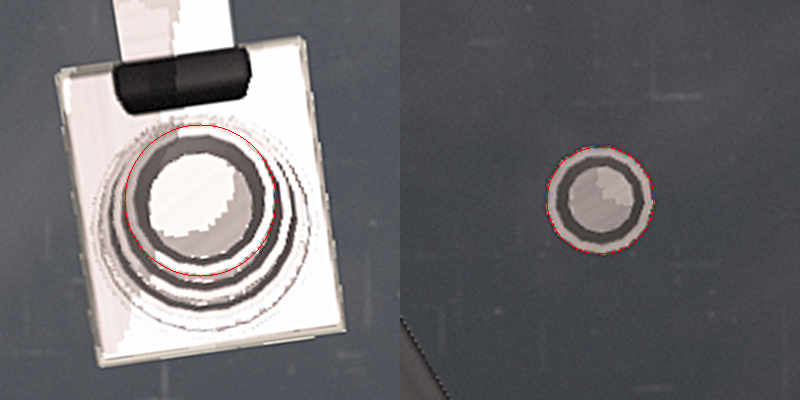

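c is fully down, since its rim scale matches z = 70. The stack has slid to the +x side of its play, with c's ring centred at (200,198), so about (455.3, 68.6). d's fit is exact. I'll re-measure c from directly overhead, then do d.

```bash
python3 - <<'E'
from h import *
f,c,pc=look2("c",(455,68.6),70)
for k,z in (("b",53),("a",36)): print(k,*ring(f,c,(451,68),z,DIA[k]))
print("lip",*ring(f,c,(448,68),16,71,t=4))
if pick("d",(559.5,271.8)):
    place("d",pc); ctrl.pause(.3); st("")
E
```

```text
look c [454.9  68.6] 108.022490330836
b [450.8  68.1] 106.80280295647731
a [453.1  68.4] 84.12218188627256
lip [448.7  69.6] 72.18945459170786
grip d 55.0 [559.79 271.87  51.43] F [-0.17 -0.26  5.11] w 25.6 29.4
up 56.0 [558.66 271.57 179.62] F [-0.42  0.67 -0.34] w 25.8 29.5
down d exp z 72.0 hit True 58.2 [454.97  68.6   71.  ] F [-0.37 -0.16  4.2 ] w 24.9 30.1
 58.5 [454.89  68.58  71.01] F [-0.91 -0.42  5.18] w 25.2 30.1
```

```bash
python3 - <<'E'
from h import *
p=monitor.state()["eef_pos"]
ctrl.let_go(); ctrl.move_linear([p[0],p[1],190],Q,120)
f,c,pd=look2("d",(454.9,68.6),87); o=ortho(f,c,pd,100,87,.25); cv2.circle(o,(200,200),54,(255,0,0),1)
s,cs=frame("scene"); u,v=proj([450,68,40],cs).round().astype(int)
cv2.imwrite("pics/e6.png",np.hstack([o,cv2.resize(s[v-50:v+50,u-50:u+50],(400,400),interpolation=cv2.INTER_CUBIC)])[:,:,::-1]); st("")
E
```

```text
look d [459.7  69.7] 106.84838398504505
 61.1 [523.21  78.14 147.68] F [ 0.14 -0.39 -0.09] w 85.3 0.0
```

View pics/e6.png

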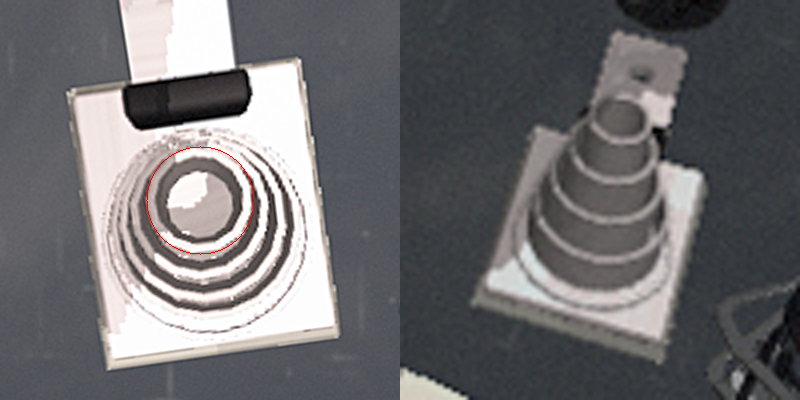

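d is nested: in the scene crop the four cups stand upright and concentric, and the wrist ring for d is at (200,200). Now the plunger back.

```bash
python3 - <<'E'
from h import *
K=[566.8,411.1]; a=.528+np.pi
ctrl.move_to([480,200,200],Q)
ctrl.move_to([*K,125],quat(a+.85))
print(ctrl.move_linear([*K,53],quat(a+.85),80,max_force=15)); st("down")
ctrl.grab(20); ctrl.grab(60); st("grip")
ctrl.move_linear([*K,57],quat(a+.85),30); st("up")
ctrl.move_linear([*K,57],quat(a+.4),40); ctrl.move_linear([*K,57],quat(a),40); st("turned")
print(ctrl.move_linear([*K,43.5],quat(a),40)); ctrl.pause(.2); st("low")
ctrl.let_go(); ctrl.pause(.3); ctrl.move_linear([*K,120],quat(a),150)
ctrl.move_to([500,375,200],quat(np.pi+.4)); ctrl.pause(.3)
f,c=frame("wrist"); o=ortho(f,c,(560,408),100,66,.25)
print("knob66",np.array(circle(f,c,K,66,26)))
P=np.array([457,69]); y=np.array([np.cos(TH),np.sin(TH)])
ctrl.move_to([*(P+69*y),190],Q); ctrl.pause(.3); f,c=frame("wrist")
o2=ortho(f,c,P,110,4,110/600)[:,50:550]
cv2.imwrite("pics/f1.png",np.hstack([cv2.resize(o,(300,300)),np.zeros((300,0,3),np.uint8)])[:,:,::-1]) if 0 else None
L=np.zeros((600,300,3),np.uint8); L[:300]=cv2.resize(o,(300,300))
t,ct=frame("top"); u,v=proj([450,200,0],ct).round().astype(int); cr=t[60:310,160:410]; L[300:]=cv2.resize(cr,(300,300))
cv2.imwrite("pics/f1.png",np.hstack([L,o2])[:,:,::-1]); st("")
E
```

```text
False
down 63.7 [567.3  411.39  53.7 ] F [ 0.42 -0.51  0.83] w 85.6 0.0
grip 64.5 [567.61 410.97  53.59] F [ 3.85 -2.36  2.46] w 24.3 58.9
up 64.8 [567.3  410.87  55.64] F [ 7.58  1.63 -8.58] w 24.1 59.8
turned 65.9 [566.19 411.66  55.09] F [ 6.18  3.57 -8.16] w 24.1 59.7
False
low 66.6 [566.67 411.79  43.89] F [0.43 3.74 4.15] w 23.7 61.0
knob66 [[560.3 409.1  25. ]
 [554.8 412.6  27.1]
 [566.3 412.6  26. ]]
 70.6 [525.29  79.12 189.94] F [ 0.12 -0.55 -0.04] w 85.3 0.0
```

View pics/f1.png

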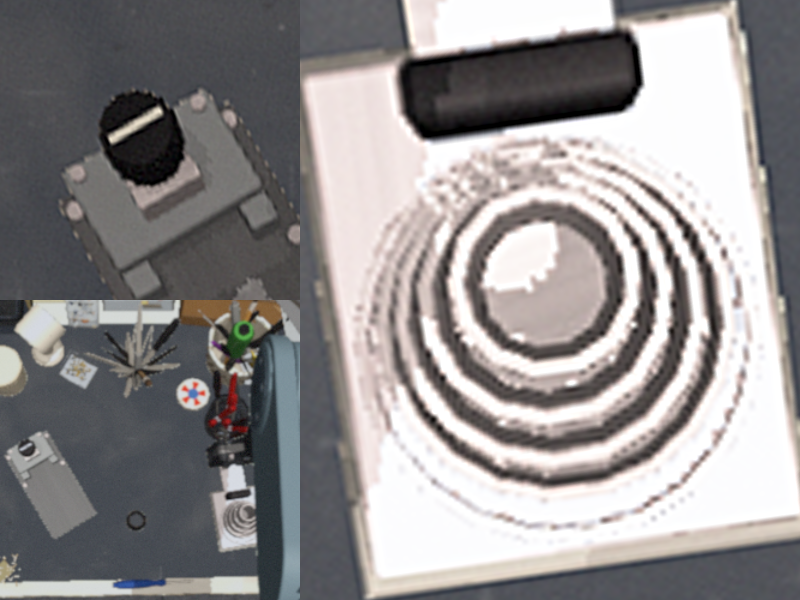

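The knob line lies across the dock at (135,125) and the plunger is home in the empty dock. The loupe, tin and driver are unmoved. The carrier lies square with pad showing on all visible edges, off centre by 1–1.5 mm at most, and all four cups are nested. Handing in.

```bash
python3 -c "
from h import *
print(ctrl.job_done()); st('')"
```

```text
the job is handed in; nothing more can be done
None
the job is handed in; nothing more can be done
```

The job is handed in at about 71 s of 208 s: plunger latched open, carrier set square on the pad (by my estimate about 1.4 mm forward of centre), all four cups nested upright in the seat, plunger home again in the empty dock, and the loupe, tin and screwdriver left untouched.

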